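# Feed a clip case through a chute flap

## Robot

A 6-joint arm with a two-finger parallel gripper is mounted at the origin on a cart in front of the work surface, level with it; the furniture and walls round the work are solid. World frame = base frame: x ahead of the robot, y to its left, z up, the work surface at z = 0. Lengths are in m, angles in rad, forces in N, time in s.
With the tool pointing down it reaches from about 0.3 to 1 m from the base axis. Payload 5.1 kg.
Tool frame: the origin (TCP) lies midway between the tips of the shut fingers; the grasp point (between the pads) lies 19 mm behind it; z points along the fingers, y is the line along which they close (so a half turn about z gives the same grasp; the last joint's range is limited). The gripper opens to 95 mm and grips with 3 to 60 N. Pads are 20 mm wide; open, the fingers measure 119 mm over their backs; the gripper's body (75 mm by 180 mm) begins 59 mm behind the grasp point.
Start: joints at [1.243, 0.124, 1.65, -0, 1.367, -0.083], TCP at [0.158, 0.631, 0.19] pointing down, gripper open.
Joint ranges: [-2.61, 2.61], [-1.02, 2.33], [0.03, 2.71], [-1.35, 4.49], [0.32, 2.68], [-2.91, 2.91]. Speed limits (rad/s): [2.57, 2.57, 3.14, 3.14, 3.14, 3.14].

## Interface

Orientations are given as a rotation vector (axis times angle).
In Python, from rig import r, vision gives the robot as it stands.
- The arm moves only by the shell command python3 -m creep 'ROWS' [FORCE]. ROWS is text: rows parted by semicolons, each of 7 numbers parted by spaces: the shift along the world's x, y, z in m, then the turn, a rotation vector about the world's x, y, z in degrees, then the closure, from -1 (fully open) to 1 (shut). A call has 1 to 8 rows; each row shifts and turns the commanded pose from where the row before left it; what a row does not reach is not made up. A row lasts 1/8 s, in which the tool goes at most 62.5 mm and 10.7 degrees, less where a joint would pass 70% of its speed; a pose out of reach is approached as far as the arm can. A call is refused whole if a number of a shift passes 0.0625 or a number of a turn 10.7, either way. A call with a gripper value outside its range is refused whole. The fingers move at their own pace and stop on an object; FORCE is the grip in N (left out, the last holds). Time passes only in rows, so rows that do not move let the fingers close. It gives the time, the measured TCP pose, the force, the opening and the grip force at its end, in the units of the state.
- r.get_obs(): the state, without advancing time (a new reading comes with each control period).
- vision.get_image(name): name is "side" or "top" or "wrist"; returns the picture (400x640x3 uint8, red, green, blue); there is no depth.
- vision.camera_params(name): a dict with "fov_y" (degrees; the focal length in pixels is half the picture's height over the tangent of half this angle, whatever the lens; pixels are square), "cx", "cy" (the principal point, pixels), "k1" (the pictures are not rectified: a ray, as slopes to the right and down, at radius r is drawn at 1 + k1 r^2 times it, then the intrinsics apply), "xyz" and "rotation" of the camera in the world; the wrist camera has in their place "tool_from_camera" (4x4, takes a point from camera to tool coordinates, whose origin is the TCP and whose axes are the flange's). Camera axes: x right, y up, looking along -z (the intrinsics and any distortion apply to the point x, -y, -z); pixel columns grow to the right and rows downward; lengths in m; the calibration is good to about 2 mm. A picture is of the moment at which its call begins: read the wrist's pose just before it. camera_params takes no time and is no camera call.
- r.close_job(): hands the job in; it is judged then, once.
The state is a dict: "clock": time; "joint_pos": joint angles; "qd": joint speeds; "joint_efforts": joint torques, N m; "position": TCP position; "orientation": TCP orientation; "ft_force": force on the tool from outside, world axes, zero at the start; "wrist_torque": the same for the moment, N m; "finger_gap": finger opening in m; "finger_force": force on a finger pad.
Only numpy, scipy, OpenCV 4.12 (cv2) and the standard library are available. Lean on these libraries where they do the work, as an engineer would, in place of code of your own. Each camera call takes 0.05 s, during which the arm holds its last target. There are 200 camera calls.

## Task

Using the fingertips only, push the blue clip case along the white infeed table of the parts chute, in under the hanging orange flap, until the case has gone right through and slid down to the end of the chute; then draw the fingers back so that the flap hangs shut behind it. Only push the case: do not pick it up, and do not turn it over. Leave the tape roll, beaker and petri dish where they stand.

Things in the scene. Friction and masses are not known exactly. Their poses are not given: they have to be found in the camera images.
- chute: Parts chute: grey sheet sides, slick white floor (friction about 0.12), clear roof; fixed, its place and yaw vary. Origin on the worktop right under the flap's hinge, mid-width; x points in the feed direction, away from the robot into the chute, y left, z up. Cheeks 150 mm apart inside, x = -12 to 172 mm, 154 mm high; roof x = 30 to 172 mm, top at 158 mm.
- table_mid (a point): Mid-width point on the white infeed table, 80 mm before the flap (chute axes). The table is level, 80 mm above the worktop, from chute x = -165 to +10 mm, 190 mm wide between side rails that rise 16 mm above it ; white slanting lead-ins (x = -50 to -12 mm) narrow it to 150 mm. Its front end is open; nothing stands above it.
- lip (a point): Mid-width point where the level floor ends, chute x = +10 mm, 80 mm up. Behind it the slick floor drops at 25 degrees to the end wall at x = 165 mm. Once more than half of the case is past the lip it tips and slides down by itself, and comes to rest sloping against the wall, its origin at about chute x = 95 to 105 mm.
- rod (a point): Middle of the flap's hinge rod, 8 mm thick, that crosses the mouth at chute x = 0, 150 mm above the worktop (70 mm above the table). Upright fingers cannot pass under it and need not: pushing the case's rear face up to 20 to 30 mm before the rod is enough.
- flap (a joint): Hinge of the orange flap (144 x 60 x 3 mm, 30 g; hangs from the rod by its own weight, lower edge 6 mm above the floor). 0 = hanging shut; grows as the lower edge swings into the chute, up to 1.4 rad. Opens inwards only, under less than 1 N from the case, and falls shut by itself.
- clip_case: Blue clip case, clear lid fixed shut: 130 mm wide (y), 85 mm deep (x -43 to +42 mm; a 20 mm wide lip mid-rear reaches -47 mm, 26 to 36 mm up), 38 mm high, about 0.16 kg. Origin: centre of underside; x ahead, within 0.2 rad of the chute's x. Starts on the table, origin 80 to 98 mm before the flap, up to 15 mm off the middle. The rear face to push looks to the robot.
- tape_roll: Bystander: a roll of tan tape, 98 x 96 x 25 mm, lying on the worktop to the right of the chute. Origin: centre of its underside.
- beaker: Bystander: a glass beaker, 56 mm across, 71 mm high, on the worktop to the right of the chute. Origin: centre of its underside.
- petri_dish: Bystander: a clear petri dish, 88 mm across, 14 mm high, on the worktop to the left of the chute. Origin: centre of its underside.

How it is judged:
On the way, in this order (a step that is already met when the one before it is completed fails the run):
1. the case, pushed along the table, swings the flap open (value of joint flap above 0.35 rad and x of clip_case in the frame of chute above -0.05 m and z of clip_case in the frame of chute below 0.09 m), for 0.05 s.
2. the case has gone through and lies down in the chute (x of clip_case in the frame of chute between 0.075 and 0.15 m and y of clip_case in the frame of chute between -0.03 and 0.03 m and z of clip_case in the frame of chute between 0 and 0.06 m), for 0.2 s.
At the end, for the whole second after the job is handed in: The clip case lies at rest inside the chute, on its sloping floor near the end wall (origin 75 to 150 mm past the flap, within 30 mm of the middle, less than 60 mm above the worktop), lid up (tilt under 0.6 rad); the flap hangs shut (under 0.08 rad) (all of step 2 and value of joint flap below 0.08 rad and linear speed of clip_case below 0.02 m/s and angle between clip_case's own z axis and vertical below 0.6 rad); the robot touches nothing.
It fails at once if the case is lifted: its underside more than 15 mm above the infeed table (z of clip_case in the frame of chute above 0.095 m).
It fails at once if the case is turned over (tilt above 0.9 rad) (angle between clip_case's own z axis and vertical above 0.9 rad).
It fails at once if the tape roll, beaker or petri dish is moved more than 30 mm (distance of any of tape_roll, beaker, petri_dish from where it was at the start of the episode above 0.03 m).
It also fails if it takes over 43 s, if anything falls off the work surface, if the arm or the gripper's body presses on something with over 40 N, if the wrist force passes 120 N, or if a joint passes its speed limit or range.

## Working session

There is one attempt and no reset: what is moved stays moved. The work goes in short steps, Python scripts to look and compute and a shell command to move; the robot and the scene stay as the last step left them, time stands still between calls to the robot, and variables do not carry over. Pictures are saved under pics/ and viewed, at most 10 in all, crops included, and the job is handed in when it is done.

```bash
ls; mkdir -p pics; python3 - <<'E'
from rig import r, vision
import cv2,json
o=r.get_obs();print({k:o[k] for k in("clock","position","orientation","finger_gap","ft_force")})
for n in("top","side"):
    cv2.imwrite(f"pics/{n}0.png",vision.get_image(n)[:,:,::-1]);print(n,vision.camera_params(n))
print(vision.camera_params("wrist"))
E
```

```text
pics
{'clock': 0.0, 'position': array([0.15733623, 0.62998614, 0.18922519]), 'orientation': array([-3.83457714e-01, -3.11770004e+00,  3.07693523e-03]), 'finger_gap': 0.09505825618966336, 'ft_force': array([ 0.28509277,  0.15758332, -0.34556074])}
top {'fov_y': 51.67155504286596, 'cx': 317.2239797549547, 'cy': 199.5152280206613, 'k1': -0.0995872464951498, 'xyz': array([ 0.38926431, -0.38328222,  1.00439737]), 'rotation': array([ 0.12240194, -0.09837333, -1.59720375])}
side {'fov_y': 43.37988163699228, 'cx': 308.05096092180514, 'cy': 189.34247449403873, 'k1': 0.02930986023367609, 'xyz': array([ 0.24647433, -1.02952852,  0.75094872]), 'rotation': array([ 0.84336948, -0.14346872, -0.35467649])}
{'fov_y': 64.4246024425104, 'cx': 319.2768196100835, 'cy': 197.91549719703633, 'k1': 0.0025425036281965367, 'tool_from_camera': array([[-7.45531163e-04,  9.68378309e-01,  2.49485258e-01,
         7.00111520e-02],
       [ 9.99999134e-01,  9.92525989e-04, -8.64219887e-04,
        -1.26787614e-03],
       [-1.08451240e-03,  2.49484398e-01, -9.68378211e-01,
        -1.93239487e-01],
       [ 0.00000000e+00,  0.00000000e+00,  0.00000000e+00,
         1.00000000e+00]])}
```

View pics/top0.png

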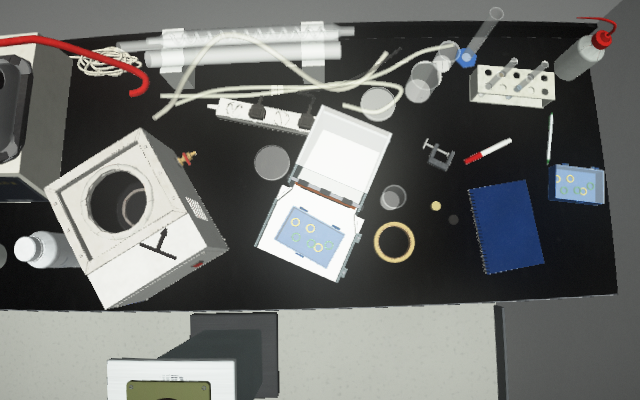

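View pics/side0.png

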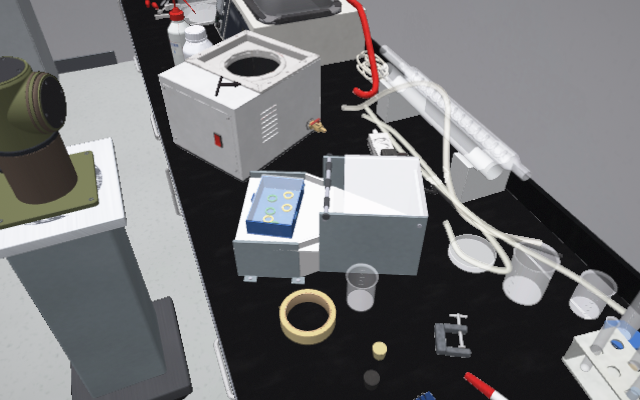

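The top view shows the case at about (312,230), the flap and rod running from (290,185) to (362,212), and the chute feeding up and to the right. The side view shows the case at (277,205) and the rod at (327,185). The tall white box at (135,215) in the top view lies between the arm and the chute, so I'll enlarge both views to pick points.

```bash
python3 - <<'E'
import cv2
t=cv2.imread("pics/top0.png")[95:295,240:400];s=cv2.imread("pics/side0.png")[145:285,225:435]
cv2.imwrite("pics/tc.png",cv2.resize(t,None,fx=3,fy=3,interpolation=cv2.INTER_CUBIC))
cv2.imwrite("pics/sc.png",cv2.resize(s,None,fx=3.8,fy=3.8,interpolation=cv2.INTER_CUBIC))
E
```

```text
(no output)
```

View pics/tc.png

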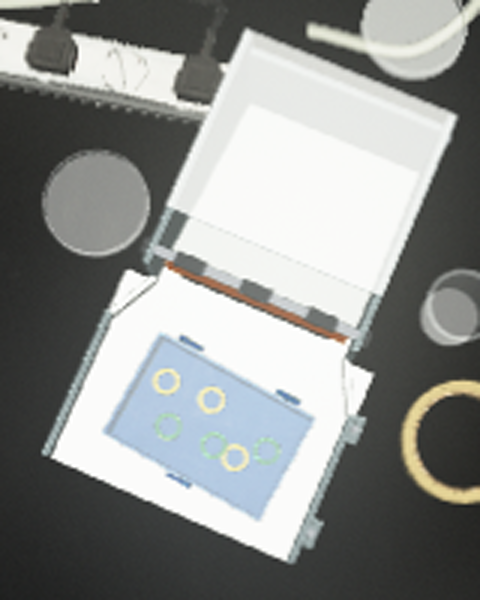

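View pics/sc.png

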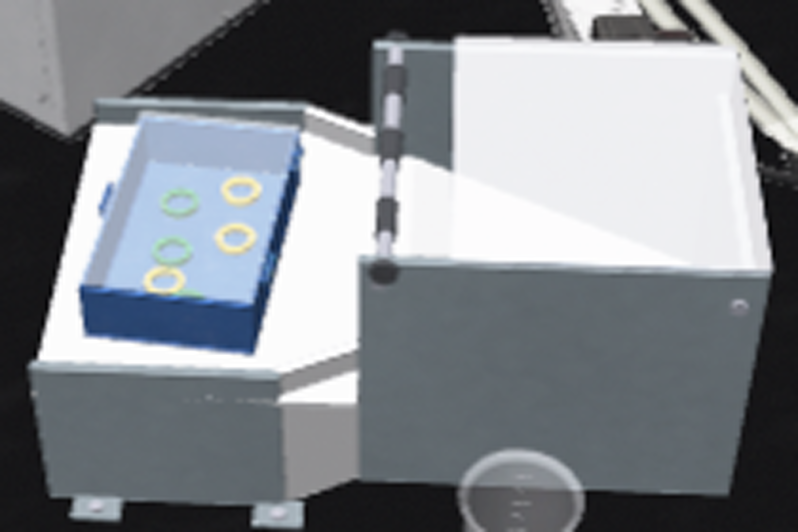

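Both crops show the case's four lid corners, the table's rear rail corners and the chute's far top corners clearly. I'll triangulate these from the two views.

```bash
cat > h.py <<'E'
import numpy as np,cv2
from scipy.spatial.transform import Rotation as R
from rig import r,vision
def ray(n,px,T=None):
    p=vision.camera_params(n);f=200/np.tan(np.radians(p["fov_y"]/2))
    K=np.array([[f,0,p["cx"]],[0,f,p["cy"]],[0,0,1]])
    q=cv2.undistortPoints(np.array(px,float).reshape(-1,1,2),K,np.array([p["k1"],0,0,0]))[:,0]
    d=np.c_[q[:,0],-q[:,1],-np.ones(len(q))]
    if T is None: Rm=R.from_rotvec(p["rotation"]).as_matrix();c=np.array(p["xyz"])
    else: M=T@p["tool_from_camera"];Rm=M[:3,:3];c=M[:3,3]
    return c,d@Rm.T
def onz(n,px,z,T=None):
    c,d=ray(n,px,T);return c+d*((z-c[2])/d[:,2])[:,None]
def tri(a,b):
    (c1,d1),(c2,d2)=a,b;out=[]
    for u,v in zip(d1,d2):
        u=u/np.linalg.norm(u);v=v/np.linalg.norm(v)
        s=np.linalg.lstsq(np.c_[u,-v],c2-c1,rcond=None)[0]
        p,q=c1+s[0]*u,c2+s[1]*v;out.append([*((p+q)/2),np.linalg.norm(p-q)])
    return np.array(out)
E
python3 - <<'E'
from h import *
np.set_printoptions(precision=4,suppress=True)
t=np.array([[105,432],[162,335],[315,415],[260,520],[45,455],[293,560],[248,30],[457,117]])/3+[240,95]
s=np.array([[140,113],[302,128],[255,303],[82,288],[95,102],[32,366],[735,45],[770,270]])/3.8+[225,145]
P=tri(ray("top",t),ray("side",s));print(P)
a=lambda u,v:np.degrees(np.arctan2(*(v-u)[[1,0]]))
print("case c",P[:4,:3].mean(0),"yaw",a(P[0],P[1]),a(P[3],P[2]),a(P[3],P[0])-90,a(P[2],P[1])-90)
m=(P[4]+P[5])/2;e=(P[6]+P[7])/2
yaw=np.array([a(P[5],P[4])-90,a(P[7],P[6])-90,a(m,e)]);print("chute yaw",yaw,m,e)
E
```

```text
[[ 0.4309 -0.2783  0.118   0.0015]
 [ 0.5021 -0.3213  0.118   0.0036]
 [ 0.4394 -0.429   0.1155  0.0004]
 [ 0.3667 -0.3875  0.1142  0.001 ]
 [ 0.4172 -0.2311  0.0938  0.0002]
 [ 0.3355 -0.4103  0.096   0.0017]
 [ 0.7128 -0.3894  0.1588  0.0008]
 [ 0.6441 -0.5353  0.1579  0.0004]]
case c [ 0.4347 -0.354   0.1164] yaw -31.092257206721097 -29.724854920884468 -30.458089373115996 -30.18411910119807
chute yaw [-24.4863 -25.2047 -25.1204] [ 0.3764 -0.3207  0.0949  0.001 ] [ 0.6784 -0.4623  0.1583  0.0006]
```

Measured values:
- **Chute:** origin about (0.524, -0.390), yaw about -25°.
- **Case:** at chute x about -96 mm, y about -5 mm, yaw about -5° relative to the chute.
- **Heights:** the lid top and rails agree with the text (about 118 and 95 mm).

I'll push with the open fingers spread square to the feed direction. The two contact points will straighten the case. First I rise over the white box, after checking how close it is.

```bash
python3 - <<'E'
from h import *
print(onz("top",[[228,248]],0),onz("side",[[240,178]],0))
print(tri(ray("top",[[143,128]]),ray("side",[[320,55]])),tri(ray("top",[[45,185]]),ray("side",[[246,32]])))
E
python3 -m creep '0 0 0.05 0 0 0 -1;0 0 0.06 0 0 0 -1;0 0 0.06 0 0 0 -1;0 0 0.06 0 0 0 -1;0.03 -0.02 0.04 0 0 0 -1;0.04 -0.04 0 0 0 0 -1;0.04 -0.045 0 0 0 0 -1;0.04 -0.045 0 0 0 0 -1'
```

```text
[[ 0.41827132 -0.14898846  0.        ]] [[ 0.41364887 -0.13023452  0.        ]]
[[ 6.60249208e-01 -1.97161704e-02  2.10415291e-01  6.94734586e-05]] [[0.54775487 0.20262604 0.19548597 0.00857898]]
clock: 1.1
position: [0.3085, 0.4792, 0.4598]
orientation: [-0.383, -3.118, 0.001]
ft_force: [0.4, -0.2, 0.4]
finger_gap: 0.095
finger_force: 0.0
```

```bash
python3 -m creep '0.03 -0.05 0 0 0 -1 -1;0.03 -0.05 0 0 0 -2 -1;0.02 -0.05 0 0 0 -2 -1;0.01 -0.05 0 0 0 -2 -1;0 -0.05 0 0 0 -2 -1;0 -0.05 0 0 0 -2 -1;0 -0.05 0 0 0 0 -1;0 -0.05 0 0 0 0 -1'
python3 -m creep '0 -0.05 0 0 0 0 -1;0 -0.05 0 0 0 0 -1;0 -0.05 0 0 0 0 -1;0 -0.05 0 0 0 0 -1;-0.01 -0.05 0 0 0 0 -1;-0.01 -0.05 0 0 0 0 -1;-0.01 -0.05 0 0 0 0 -1;0 -0.03 0 0 0 0 -1'
```

```text
clock: 2.1
position: [0.3971, 0.0791, 0.46]
orientation: [-0.68, -3.067, 0.0]
ft_force: [0.6, 0.8, 1.2]
finger_gap: 0.0949
finger_force: 0.0
clock: 3.1
position: [0.3666, -0.3014, 0.4597]
orientation: [-0.684, -3.065, -0.001]
ft_force: [0.5, 0.1, 0.6]
finger_gap: 0.0953
finger_force: 0.0
```

```bash
python3 -m creep '-0.001 -0.015 -0.05 0 0 0 -1;0 0 -0.06 0 0 0 -1;0 0 -0.06 0 0 0 -1;0 0 -0.06 0 0 0 -1;0 0 -0.05 0 0 0 -1;0 0 -0.04 0 0 0 -1;0 0 -0.04 0 0 0 -1;0 0 0 0 0 0 -1'
python3 - <<'E'
from h import *
cv2.imwrite("pics/w1.png",vision.get_image("wrist")[:,:,::-1])
u=np.array([.9063,-.4226]);v=np.array([.4226,.9063]);d=r.get_obs()["position"][:2]-[.5242,-.39];print(d@u,d@v)
E
```

```text
clock: 4.1
position: [0.3642, -0.3119, 0.0965]
orientation: [-0.679, -3.06, -0.008]
ft_force: [0.0, -0.0, -0.6]
finger_gap: 0.0955
finger_force: 0.0
-0.17598190294264418 0.0023765817457582516
```

View pics/w1.png

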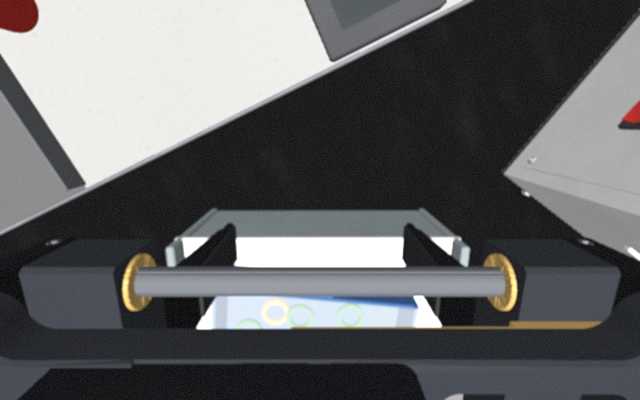

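The wrist view faces back toward the robot. The table's front edge, about columns 215–420, is centred between the fingers, with the case ahead of them. I'll start the push.

```bash
python3 -m creep '0.009 -0.0045 0.004 0 0 0 -1;0.009 -0.0042 0 0 0 0 -1;0.009 -0.0042 0 0 0 0 -1;0.009 -0.0042 0 0 0 0 -1;0.009 -0.0042 0 0 0 0 -1;0.009 -0.0042 0 0 0 0 -1;0.009 -0.0042 0 0 0 0 -1;0 0 0 0 0 0 -1'
python3 - <<'E'
from h import *
a=vision.get_image("top")[95:295,240:400];b=vision.get_image("side")[145:285,225:435]
a=cv2.resize(a,None,fx=2.4,fy=2.4);b=cv2.resize(b,None,fx=1.9,fy=1.9)
c=np.zeros((480,800,3),np.uint8);c[:,:384]=a;c[:266,390:789]=b
cv2.imwrite("pics/p1.png",c[:,:,::-1])
u=np.array([.9063,-.4226]);v=np.array([.4226,.9063]);d=r.get_obs()["position"][:2]-[.5242,-.39];print(d@u,d@v)
E
```

```text
clock: 5.15
position: [0.4301, -0.3444, 0.1044]
orientation: [-0.68, -3.067, -0.0]
ft_force: [-0.1, 0.2, 0.3]
finger_gap: 0.0953
finger_force: 0.0
-0.10531340439418559 0.0016307887703331542
```

View pics/p1.png

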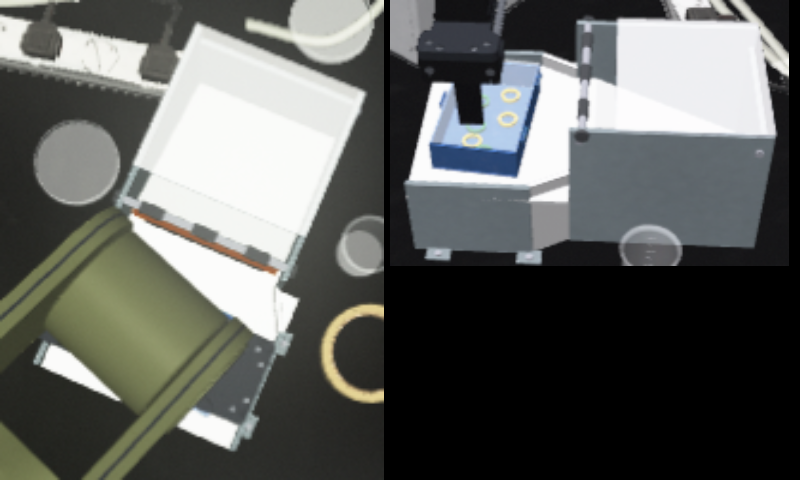

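The case has not moved, and in the side view the finger appears over the lid. I need to find where the fingertip really is before moving again.

```bash
python3 - <<'E'
from h import *
im=vision.get_image("side")
cv2.imwrite("pics/s2.png",cv2.resize(im[130:250,215:345],None,fx=5,fy=5,interpolation=cv2.INTER_CUBIC)[:,:,::-1])
o=r.get_obs();T=R.from_rotvec(o["orientation"]).as_matrix();p=o["position"]
# predict pixel of finger tips
P=vision.camera_params("side");f=200/np.tan(np.radians(P["fov_y"]/2))
for y in(-.0595,-.0475,.0475,.0595):
  for x in(-.01,.01):
    w=p+T@[x,y,0];c=R.from_rotvec(P["rotation"]).as_matrix().T@(w-P["xyz"]);a=np.array([c[0],-c[1]])/-c[2];a*=1+P["k1"]*(a@a)
    print(y,x,w,a*f+[P["cx"],P["cy"]], (a*f+[P["cx"],P["cy"]]-[215,130])*5)
E
```

```text
-0.0595 -0.01 [ 0.41325218 -0.40210884  0.10432118] [273.8439989  223.11765898] [294.21999448 465.58829489]
-0.0595 0.01 [ 0.3951302  -0.39364752  0.10432924] [262.89520486 222.72185518] [239.47602428 463.60927589]
-0.0475 -0.01 [ 0.41832897 -0.39123565  0.10432222] [274.61088787 218.46902941] [298.05443933 442.34514706]
-0.0475 0.01 [ 0.40020699 -0.38277433  0.10433028] [263.7684318  218.08258869] [243.84215898 440.41294347]
0.0475 -0.01 [ 0.45852022 -0.30515625  0.10433048] [280.18541799 184.65119723] [325.92708994 273.25598613]
0.0475 0.01 [ 0.44039825 -0.29669493  0.10433854] [270.11548687 184.32997913] [275.57743434 271.64989565]
0.0595 -0.01 [ 0.46359701 -0.29428306  0.10433153] [280.83260995 180.72194693] [329.16304976 253.60973465]
0.0595 0.01 [ 0.44547504 -0.28582175  0.10433959] [270.85231665 180.40797443] [279.26158326 252.03987213]
```

View pics/s2.png

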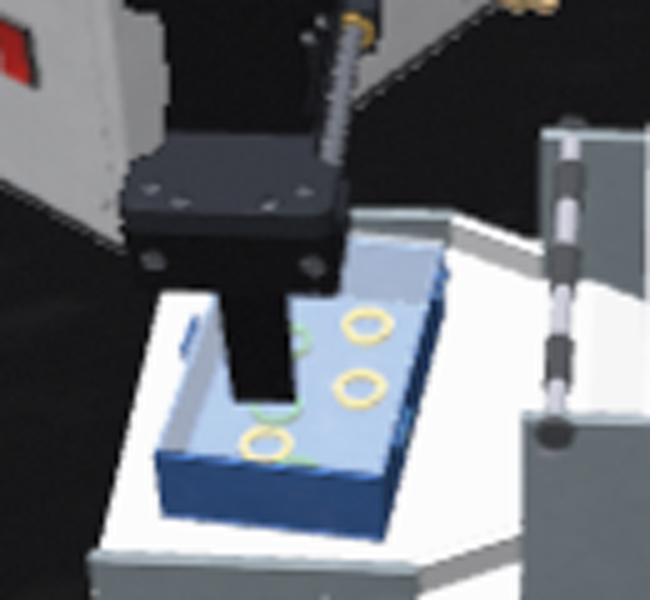

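The fingertips appear about 12 px (25–30 mm) higher than the reported TCP, so they passed above the lid without touching it. I'll project the gripper body to tell whether the pose is off or the open tips sit retracted.

```bash
cat >> h.py <<'E'
def proj(n,w):
    P=vision.camera_params(n);f=200/np.tan(np.radians(P["fov_y"]/2))
    c=(np.atleast_2d(w)-P["xyz"])@R.from_rotvec(P["rotation"]).as_matrix();a=np.c_[c[:,0],-c[:,1]]/-c[:,2:]
    return a*(1+P["k1"]*(a**2).sum(1))[:,None]*f+[P["cx"],P["cy"]]
E
python3 - <<'E'
from h import *
np.set_printoptions(precision=1,suppress=True)
o=r.get_obs();T=R.from_rotvec(o["orientation"]).as_matrix();p=o["position"]
f=lambda x,y,z:(proj("side",p+T@[x,y,z])[0]-[215,130])*5
for z in(-.078,):
  for y in (-.09,):
    for x in(-.0375,.0375):print("body",x,y,z,f(x,y,z))
for z in(0,-.01,-.02,-.03):print("tip",z,f(-.01,-.0595,z),f(.01,-.0595,z))
E
```

```text
body -0.0375 -0.09 -0.078 [351.7 367.7]
body 0.0375 -0.09 -0.078 [128.3 360.2]
tip 0 [294.2 465.6] [239.5 463.6]
tip -0.01 [292.6 445.9] [237.4 444. ]
tip -0.02 [290.9 426. ] [235.3 424.1]
tip -0.03 [289.2 405.8] [233.2 403.8]
```

Both the body and the tips sit about 30 mm higher than the shut-finger TCP figure suggests, so opening the fingers probably lifts the tips. I'll rise, go back behind the table, half close the fingers and look again.

```bash
python3 -m creep '0 0 0.03 0 0 0 -1;-0.01 0.005 0.02 0 0 0 -1;-0.02 0.009 0 0 0 0 -1;-0.02 0.009 0 0 0 0 -1;-0.02 0.009 0 0 0 0 0;0 0 0 0 0 0 0;0 0 -0.02 0 0 0 0;0 0 -0.03 0 0 0 0'
python3 -m creep '0 0 0 0 0 0 0;0 0 0 0 0 0 0'
python3 - <<'E'
from h import *
np.set_printoptions(precision=1,suppress=True)
im=vision.get_image("side")
cv2.imwrite("pics/s3.png",cv2.resize(im[130:250,215:345],None,fx=5,fy=5,interpolation=cv2.INTER_CUBIC)[:,:,::-1])
o=r.get_obs();T=R.from_rotvec(o["orientation"]).as_matrix();p=o["position"];g=o["finger_gap"]/2+.012
f=lambda x,y,z:(proj("side",p+T@[x,y,z])[0]-[215,130])*5
for z in(0,-.01,-.02,-.03):print("tip",z,f(-.01,-g,z),f(.01,-g,z))
u=np.array([.9063,-.4226]);v=np.array([.4226,.9063]);d=p[:2]-[.5242,-.39];print(d@u*1e3,d@v*1e3)
E
```

```text
clock: 6.3
position: [0.3609, -0.3133, 0.1054]
orientation: [0.68, 3.064, -0.003]
ft_force: [0.2, 0.3, -0.4]
finger_gap: 0.0607
finger_force: 0.0
clock: 6.55
position: [0.3602, -0.3126, 0.1054]
orientation: [0.68, 3.066, -0.001]
ft_force: [1.5, 0.7, 1.0]
finger_gap: 0.0482
finger_force: 0.0
tip 0 [ 98.3 412. ] [ 45.  410.2]
tip -0.01 [ 95.2 392.4] [ 41.5 390.6]
tip -0.02 [ 92.1 372.5] [ 38.  370.7]
tip -0.03 [ 89.  352.3] [ 34.4 350.5]
-181.02036783667307 0.6783138997922639
```

View pics/s3.png

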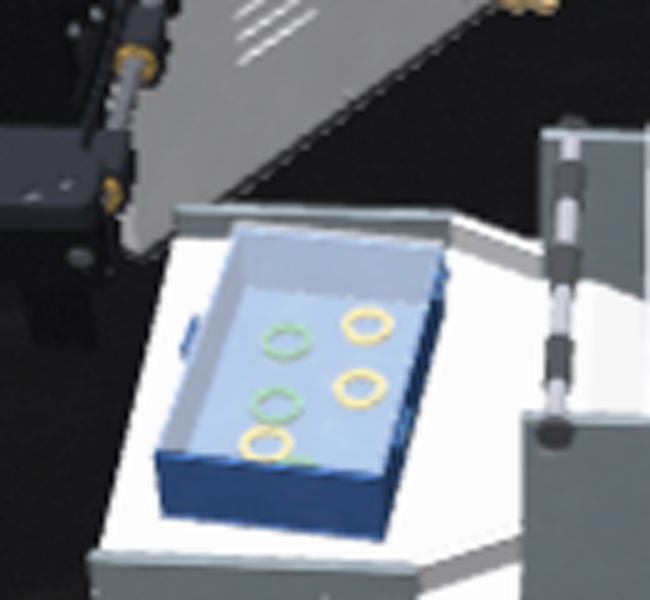

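At a gap of 48 mm the offset is the same, so the whole tool sits about 30 mm higher than reported; this also explains why nothing touched. The columns and the wrist view agree laterally. I'll lower 32 mm, still clear behind the table, then creep forward watching the force.

```bash
python3 -m creep '0 0 -0.016 0 0 0 -1;0 0 -0.016 0 0 0 -1;0 0 0 0 0 0 -1;0 0 0 0 0 0 -1;0.0045 -0.0021 0 0 0 0 -1;0.0045 -0.0021 0 0 0 0 -1;0.0045 -0.0021 0 0 0 0 -1;0 0 0 0 0 0 -1'
python3 -m creep '0.0045 -0.0021 0 0 0 0 -1;0.0045 -0.0021 0 0 0 0 -1;0.0045 -0.0021 0 0 0 0 -1;0.0045 -0.0021 0 0 0 0 -1;0.0045 -0.0021 0 0 0 0 -1'
python3 - <<'E'
from h import *
im=vision.get_image("side")
cv2.imwrite("pics/s4.png",cv2.resize(im[130:250,215:345],None,fx=5,fy=5,interpolation=cv2.INTER_CUBIC)[:,:,::-1])
p=r.get_obs()["position"]
u=np.array([.9063,-.4226]);v=np.array([.4226,.9063]);d=p[:2]-[.5242,-.39];print(d@u*1e3,d@v*1e3)
E
```

```text
clock: 7.6
position: [0.3735, -0.3186, 0.0726]
orientation: [0.68, 3.067, -0.0]
ft_force: [0.6, -0.7, -0.2]
finger_gap: 0.0948
finger_force: 0.0
clock: 8.22
position: [0.3959, -0.3291, 0.0725]
orientation: [-0.681, -3.067, 0.0]
ft_force: [-0.4, -0.0, 0.3]
finger_gap: 0.0949
finger_force: 0.6
-141.5247052435527 0.9647180722430084
```

View pics/s4.png

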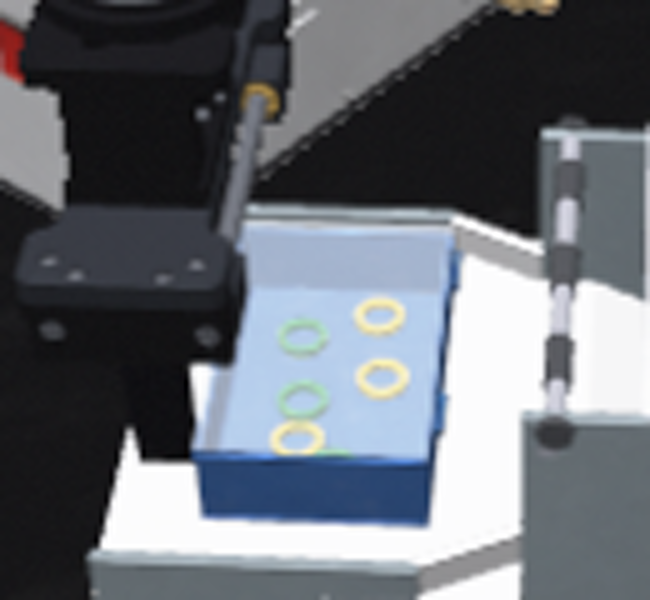

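The right finger now sits against the case's rear face at (195,455) in the crop. The case has moved forward and squared up, so I'll continue the push.

```bash
python3 -m creep '0.0091 -0.0043 0 0 0 0 -1;0.0091 -0.0043 0 0 0 0 -1;0.0091 -0.0043 0 0 0 0 -1;0.0091 -0.0043 0 0 0 0 -1;0.0091 -0.0043 0 0 0 0 -1;0.0091 -0.0043 0 0 0 0 -1;0.0091 -0.0043 0 0 0 0 -1;0 0 0 0 0 0 -1'
python3 - <<'E'
from h import *
im=vision.get_image("side");hs=cv2.cvtColor(im,cv2.COLOR_RGB2HSV)
m=cv2.inRange(hs,(105,130,40),(125,255,255));m[:150]=0;m[250:]=0;m[:,:225]=0;m[:,420:]=0
y,x=np.nonzero(m);i=np.argmax(x+y);print(len(x),"front-right-bottom px",x[i],y[i])
w=onz("side",[[x[i],y[i]]],.08)[0][:2]
u=np.array([.9063,-.4226]);v=np.array([.4226,.9063]);O=np.array([.5242,-.39])
for q in(w,r.get_obs()["position"][:2]):print((q-O)@u*1e3,(q-O)@v*1e3)
E
```

```text
clock: 9.28
position: [0.4601, -0.3595, 0.0726]
orientation: [0.68, 3.066, -0.001]
ft_force: [0.1, -0.6, -0.6]
finger_gap: 0.0951
finger_force: 0.0
290 front-right-bottom px 317 233
-17.297359172184084 -55.32822303205476
-71.56011311953745 0.6278717963093383
```

```bash
python3 -m creep '0.0073 -0.0034 0 0 0 0 -1;0.0073 -0.0034 0 0 0 0 -1;0.0073 -0.0034 0 0 0 0 -1;0.0073 -0.0034 0 0 0 0 -1;0.0064 -0.003 0 0 0 0 -1;0 0 0 0 0 0 -1;0 0 0 0 0 0 -1;0 0 0 0 0 0 -1'
python3 - <<'E'
from h import *
im=vision.get_image("side")
a=cv2.resize(im[130:250,215:435],None,fx=3.6,fy=3.6,interpolation=cv2.INTER_CUBIC)
cv2.imwrite("pics/s5.png",a[:,:,::-1])
u=np.array([.9063,-.4226]);v=np.array([.4226,.9063]);d=r.get_obs()["position"][:2]-[.5242,-.39];print(d@u,d@v)
E
```

```text
clock: 10.32
position: [0.4947, -0.3755, 0.0724]
orientation: [-0.681, -3.067, -0.0]
ft_force: [-1.3, -0.5, 0.8]
finger_gap: 0.0953
finger_force: 0.0
-0.03284167437664221 0.0006184971533261236
```

View pics/s5.png

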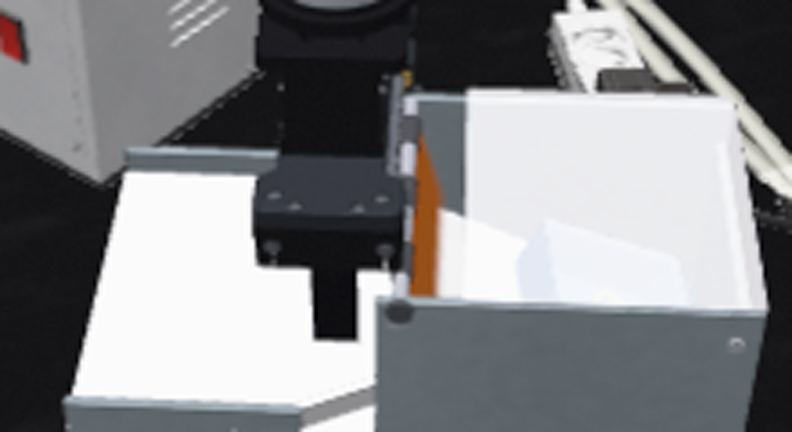

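The case has gone through and lies in the chute, seen through the clear roof around (605,265). The flap at (428,225) is still swinging, so I'll draw the fingers back and check it by colour count against the first picture.

```bash
python3 -m creep '-0.02 0.0093 0 0 0 0 -1;-0.03 0.014 0 0 0 0 -1;-0.03 0.014 0 0 0 0 -1;-0.03 0.014 0 0 0 0 -1;-0.01 0.005 0.05 0 0 0 -1;0 0 0.06 0 0 0 -1;0 0 0.06 0 0 0 -1;0 0 0.06 0 0 0 -1'
python3 -m creep '-0.03 0.03 0.03 0 0 0 -1;-0.03 0.03 0.03 0 0 0 -1;0 0 0 0 0 0 -1;0 0 0 0 0 0 -1;0 0 0 0 0 0 -1;0 0 0 0 0 0 -1;0 0 0 0 0 0 -1;0 0 0 0 0 0 -1'
cat > chk.py <<'E'
from h import *
u=np.array([.9063,-.4226]);v=np.array([.4226,.9063]);O=np.array([.5242,-.39])
def org(im,b): 
    h=cv2.cvtColor(im,cv2.COLOR_RGB2HSV);m=cv2.inRange(h,(3,110,50),(16,255,255))
    y,x=np.nonzero(m[b[0]:b[1],b[2]:b[3]]);return len(x)
B={"top":(170,225,285,370),"side":(145,240,310,360)}
for n in B:
    a=cv2.imread(f"pics/{n}0.png")[:,:,::-1].copy();c=vision.get_image(n)
    print(n,"orange before/now",org(a,B[n]),org(c,B[n]))
    # case through the roof: changed pixels inside the chute
    d=cv2.absdiff(a,c).sum(2);q=np.stack(np.meshgrid(np.arange(640),np.arange(400)),-1).reshape(-1,2)
    w=onz(n,q,.09)[:,:2]-O;k=(d.ravel()>25)&(w@u>.03)&(w@u<.17)&(abs(w@v)<.075)
    print(" changed",k.sum(),"chute xy range mm",[np.percentile(w[k]@e,(3,50,97)).round(3)*1e3 for e in(u,v)])
    # bystanders: tape, beaker, petri patches
    for P,name in(((392,242),"tape"),((393,197),"beaker"),((272,163),"petri")) if n=="top" else (((307,315),"tape"),((361,287),"beaker")):
        x,y=P;print(" ",name,"mean diff",d[y-28:y+28,x-28:x+28].mean().round(1))
E
python3 chk.py
```

```text
clock: 11.38
position: [0.3744, -0.319, 0.3046]
orientation: [0.681, 3.066, -0.001]
ft_force: [0.5, 1.1, 0.3]
finger_gap: 0.0945
finger_force: 0.0
clock: 12.38
position: [0.3149, -0.2594, 0.3621]
orientation: [-0.681, -3.066, -0.001]
ft_force: [-0.3, 0.6, 0.5]
finger_gap: 0.0954
finger_force: 0.0
top orange before/now 102 91
 changed 669 chute xy range mm [array([ 59.,  74., 147.]), array([-68., -16.,  52.])]
  tape mean diff 7.8
  beaker mean diff 8.5
  petri mean diff 5.2
side orange before/now 0 0
 changed 345 chute xy range mm [array([ 58.,  79., 138.]), array([-10.,   8.,  34.])]
  tape mean diff 12.4
  beaker mean diff 12.8
```

The orange counts match the first pictures, so the flap hangs shut. The case spans about x = 59–147 mm inside the chute and the bystanders are unchanged. Handing in.

```bash
python3 -c "
from rig import r
print(r.close_job())"
```

```text
the job is handed in; nothing more can be done
None
```

I pushed the case through the flap and it slid to the end of the chute, then I drew the fingers back; the flap hangs shut, the bystanders look unmoved in the camera check, and the job was handed in at about 12.5 s (no verdict was returned).

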